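# Hang the tube carrier in the dock and clamp it

## Robot

A 6-joint arm with a two-finger parallel gripper is mounted at the origin on the work surface; the furniture and walls round the work are solid. World frame = base frame: x ahead of the robot, y to its left, z up, the work surface at z = 0. Lengths are in m, angles in rad, forces in N, time in s.
With the tool pointing down it reaches from about 0.15 to 0.775 m from the base axis. Payload 6.1 kg.
Tool frame: the origin (TCP) lies midway between the tips of the shut fingers; the grasp point (between the pads) lies 19 mm behind it (r.hold_point_z is the distance from the TCP to the grasp point, in m); z points along the fingers, y is the direction in which the jaws open and shut (so a half turn about z gives the same grasp; the last joint's range is limited). The gripper opens to 85 mm and grips with 20 to 120 N. Pads are 22 mm wide; open, the fingers measure 114 mm over their backs; the gripper's body (76 mm by 85 mm) begins 54 mm behind the grasp point. The pads swing forward as they close: fully open they stand 13 mm farther back than shut.
Start: joints at [1.174, 0.126, -0.04, 1.405, 0, 1.571], TCP at [0.203, 0.484, 0.231] pointing down, gripper open.
Joint ranges: [-2.72, 2.72], [-0.95, 1.95], [-1.27, 1.35], [-1.78, 2.02], [-1.46, 1.47], [-3.14, 3.14]. Speed limits (rad/s): [2.39, 2.39, 3.01, 3.14, 3.14, 3.14].

## Interface

Orientations are given as a 3x3 rotation matrix whose columns are the frame's x, y, z axes.
In Python, from station import r gives the robot as it stands. The module is installed in compiled form; this text tells all that it offers.
- The arm moves only by the tool play_rows, never from a script. Its argument "steps" is text: rows parted by semicolons, each of 5 numbers parted by spaces: the shift along the tool's x, y, z in m, then the turn about the tool's z in rad, then the closure in counts, from 0 (fully open) to 255 (shut). A call has 1 to 5 rows; each row shifts and turns the pose as measured when the row begins, along the tool's axes as they then stand; what a row does not reach is not made up. A row lasts 1/10 s, in which the tool goes at most 50 mm and 8.59 degrees, less where a joint would pass 70% of its speed; a pose out of reach is approached as far as the arm can. A call is refused whole if a number of a shift passes 0.05 or a number of a turn 0.15, either way. A call with a gripper value outside its range is refused whole. The fingers move at their own pace and stop on an object; "force" is the grip in N (left out, the last holds). Time passes only in rows, so rows that do not move let the fingers close. It gives the time, the measured TCP pose, the force and the opening at its end, in the units of the state.
- r.get_state(): the state, without advancing time (a new reading comes with each control period).
- r.camera(name): name is "scene" or "top"; returns the picture (480x640x3 uint8, red, green, blue); there is no depth.
- r.get_calibration(name): a dict with "fx", "fy", "cx", "cy" (pixels), "rvec" (rotation vector, rad) and "tvec" (3), from world to camera coordinates, as OpenCV has them. Camera axes: x right, y down, z forward; pixel columns grow to the right and rows downward; lengths in m; the calibration is good to about 2 mm. A picture is of the moment at which its call begins. get_calibration takes no time and is no camera call.
- r.sign_off(): hands the job in, once; it reports no verdict.
The state is a dict: "clock": time; "q": joint angles; "joint_velocities": joint speeds; "joint_torque": joint torques, N m; "ee_pos": TCP position; "tool_rot": TCP orientation; "ft_force": force on the tool from outside, world axes, zero at the start; "torque": the same for the moment, N m; "grip_width": opening from 0.0 (shut) to 1.0 (fully open).
Only numpy, scipy, OpenCV 4.12 (cv2) and the standard library are available. Lean on these libraries where they do the work, as an engineer would, in place of code of your own. Each camera call takes 0.05 s, during which the arm holds its last target. There are 200 camera calls.

## Task

Hang the tube carrier by its handle on the twin hook of the dock and let go of it; then squeeze and release the ratchet trigger on the dock, again and again, until the spring pad has pushed the carrier against the fixed stop and is plainly sprung in, by roughly 5 to 18 mm, but never bottomed out. Move the jaw only with the trigger, and finish with the trigger still gripped and squeezed in, without letting go; leave the other things on the table where they are.

Things in the scene. Friction and masses are not known exactly. Their poses are not given: they have to be found in the camera images.
- carrier: Tube carrier, loose, about 0.26 kg: white block 48 (x) x 110 (y) x 50 (z) mm with three white-capped tubes standing in it (tops 97 mm above the underside) and a rigid steel bail handle along y. Origin: centre of its underside; z up, y along the block and the handle. It hangs right either way round.
- carrier_handle (a point): Centre of the carrier's straight handle bar, a round bar 10 mm thick along the carrier's y, 160 mm above the underside; straight over 76 mm, its uprights (10 mm thick) at y = +-50 mm. Free space above and below it.
- dock: Grey steel dock on the table, fixed for the run. Origin: underside of its base plate (16 mm thick), below the middle of the hook; z up. In its frame: the twin hook above the origin opens towards -x, the stop is at +y, the jaw pushes towards +y, the trigger is at the -y end. Base plate x -50..50, y -85..90 mm, narrower tail (x -30..30) to y = -240; the jaw's toothed rod sticks out to y = -290.
- hook: Twin hook of the dock, same frame as the dock: two upright posts 12 mm thick at x = 40, y = +-30 mm, 211 mm tall, each with an 8 mm prong that slopes from the post's top down to a flat saddle (x -7..7 mm, prong top z = 185) and turns up to a tip at x = -22 (top z = 201). Nothing stands between the prongs save a cross bar at x = 40, z = 110, so fingers fit between them (52 mm free).
- hook_rest (a point): Where the centre of the carrier's handle bar lies when it hangs: middle of the saddle, dock frame (0, 0, 190) mm, the bar along the dock's y. The block must pass below the prongs: bring it in level from -x with the bar at z about 225 (35 mm above its rest), then lower; start at least 56 mm in front of the rest. There is 8 mm between the hung, centred carrier and the stop, and 12 mm of side play on the hook.
- stop: Fixed upright plate with a rubber face, 44 mm wide, z 36..92 mm; its face is at y = +63 mm in the dock frame.
- jaw (a joint): Jaw's push rod, m, grows towards the stop (0..0.07). Ratchet with 5 mm teeth: it advances only, about 10 mm for each full squeeze and release of the trigger, and does not go back. Pad face at y = -90 mm + value (dock frame) while the pad is not sprung in.
- pad (a joint): Spring pad on the jaw's end: how far it is sprung in, m: 0 free, 0.024 bottomed out; 0.8 N per mm. Over 0.022 counts as crushing. Pushing the carrier along the hook alone springs it in by up to about 3 mm.
- pad_face (a point): Centre of the round rubber pad's face (diameter 36 mm), z = 56 mm, moves with the jaw.
- trigger (a joint): Trigger, rad: 0 released, 0.24 fully squeezed against its end stop; a spring brings it back (about 4 to 8 N at the fingers, plus the pad's force). It must come back below 0.03 and go beyond 0.21 for a full two-tooth stroke.
- squeeze_mid (a point): Fixed point, dock frame (0, -211, 145) mm: midway between the outer faces of fixed grip and squeezed trigger, two black upright bars (20 and 18 mm wide in x, tops at z = 165; housing below tops out at 92). Grip's outer face y = -232; trigger's -176 released, -190 squeezed: 56 and 42 mm over both. Fingers centred here must open to 75 mm or more to let the trigger fully back (less: 5 mm strokes).
- kit_carton: Bystander: small flat carton, 62 x 112 x 21 mm, lying. Origin at its underside.
- white_cup: Bystander: white-lidded specimen cup, 66 mm across, 75 mm tall. Origin at its underside.
- spray_bottle: Bystander: spray bottle, 43 mm across, 129 mm tall. Origin at its underside.
- marker: Bystander: marker pen, 136 mm long, lying. Origin at its underside.
There are look-alikes about, which are no part of the job. There is more than one size of the carrier; the job needs the smaller.

How it is judged:
On the way, in this order (a step that is already met when the one before it is completed fails the run):
1. the carrier hangs by its handle on the twin hook, let go, the pad not pressing on it yet (horizontal distance between carrier_handle and hook_rest below 0.03 m and z of carrier_handle in the frame of hook_rest between -0.01 and 0.015 m and angle between the y axis of carrier and the y axis of dock, either way round below 0.25 rad and angle between carrier's own z axis and vertical below 0.25 rad and contact force between each of the arm, the fingers, pad and carrier below 0.1 N and contact force between hook and carrier above 0.5 N), for 0.3 s.
2. the pad presses the hung carrier against the stop (value of joint pad above 0.003 m and contact force between pad and carrier above 2 N and contact force between stop and carrier above 1 N and horizontal distance between carrier_handle and hook_rest below 0.03 m and z of carrier_handle in the frame of hook_rest between -0.01 and 0.015 m and angle between the y axis of carrier and the y axis of dock, either way round below 0.25 rad and angle between carrier's own z axis and vertical below 0.25 rad and contact force between each of the arm, the fingers and carrier below 0.1 N), for 0.1 s.
At the end, for the whole second after the job is handed in: the carrier hangs on the hook (handle within 30 mm sideways, -10..+15 mm in height, under 0.25 rad askew), still, untouched by the robot; the pad, sprung in 3 to 20.5 mm, presses it (over 2 N) on the stop (over 1 N); the fingers hold the trigger beyond 0.18 rad with over 1 N (all of step 2 and value of joint pad below 0.0205 m and value of joint trigger above 0.18 rad and contact force between the fingers and trigger above 1 N and linear speed of carrier below 0.02 m/s); the arm keeps its last pose, push and grip.
It fails at once if the pad is bottomed out on the carrier (sprung in over 22 mm) (value of joint pad above 0.022 m).
It fails at once if the jaw or its pad is pushed by the robot itself (contact force between any of the fingers, the arm and jaw above 2 N).
It fails at once if the carrier is tipped over (more than 0.7 rad) (angle between carrier's own z axis and vertical above 0.7 rad).
It fails at once if a bystander is moved by more than 30 mm (distance of any of kit_carton, white_cup, spray_bottle, marker from where it was at the start of the episode above 0.03 m).
It also fails if it takes over 58 s, if anything falls off the work surface, if the arm or the gripper's body presses on something with over 40 N, if the wrist force passes 120 N, or if a joint passes its speed limit or range.

## Working session

There is one attempt and no reset: what is moved stays moved. The work goes in short steps, Python scripts to look and compute and a tool call to move; the robot and the scene stay as the last step left them, time stands still between calls to the robot, and variables do not carry over. Pictures are saved under pics/ and viewed, about 8 in all and at most 12, crops included, and the job is handed in when it is done.

Besides the shell and the picture viewer there is one more tool, called after "Call:" in YAML: its name, and indented under it one key for each argument. play_rows: Moves the arm, as the interface text tells. Its arguments: {"type":"object","properties":{"steps":{"type":"string"},"force":{"type":"number"}},"required":["steps"]}

```bash
mkdir -p pics
cat > h.py <<'E'
import numpy as np, cv2
from station import r
def cal(n):
    c=r.get_calibration(n);K=np.array([[c['fx'],0,c['cx']],[0,c['fy'],c['cy']],[0,0,1.]])
    return K,np.array(c['rvec'],float).reshape(3),np.array(c['tvec'],float).reshape(3)
def proj(n,P):
    K,rv,t=cal(n);return cv2.projectPoints(np.array(P,float).reshape(-1,3),rv,t,K,None)[0].reshape(-1,2)
def ray(n,u,v,z):
    K,rv,t=cal(n);R=cv2.Rodrigues(rv)[0];o=-R.T@t;d=R.T@np.linalg.inv(K)@[u,v,1.];return o+d*(z-o[2])/d[2]
def snap(n,f,crop=None,s=1):
    im=r.camera(n)
    if crop: a,b,c,d=crop;im=im[b:d,a:c]
    im=cv2.resize(im,None,fx=s,fy=s,interpolation=cv2.INTER_CUBIC);cv2.imwrite('pics/'+f,im[...,::-1])
E
python3 - <<'E'
from h import *
snap('scene','a.png');snap('top','b.png')
for n in('scene','top'):
    K,rv,t=cal(n);R=cv2.Rodrigues(rv)[0];print(n,K[0,0],-R.T@t,R[2])
s=r.get_state();print(s['clock'],s['tool_rot'],s['ee_pos'],r.hold_point_z,s['grip_width'])
E
```

```text
scene 613.4094360571471 [-0.71130503  0.55147454  0.88511733] [ 0.77013593 -0.36953384 -0.51993787]
top 484.68191810131526 [0.2241864  0.03143522 1.40174073] [ 0.13089958 -0.01747518 -0.9912416 ]
0.1 [[-9.22309585e-01  3.86451405e-01 -5.84365221e-04]
 [ 3.86451845e-01  9.22308647e-01 -1.31556279e-03]
 [ 3.05640089e-05 -1.43918519e-03 -9.99998964e-01]] [0.20273778 0.48387689 0.2306014 ] 0.0187 1.000054173266494
```

View pics/a.png

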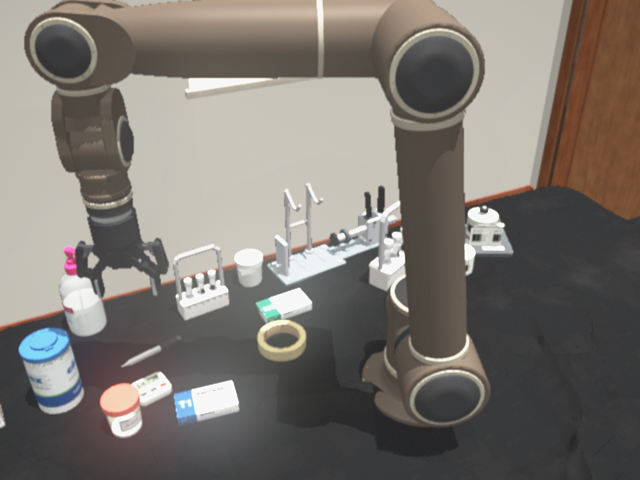

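View pics/b.png

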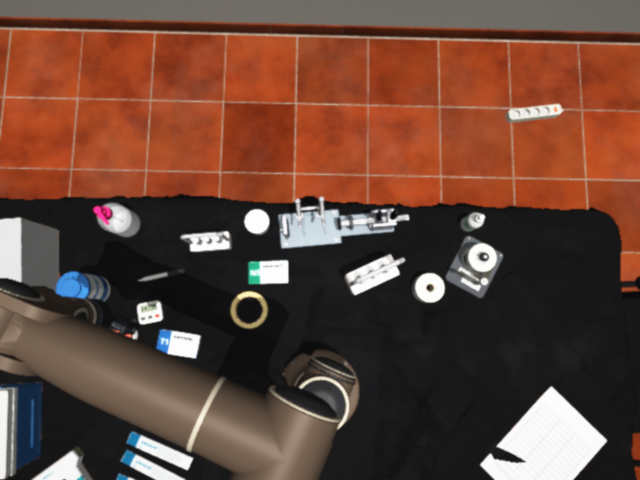

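Scene: a carrier at about (200,290) and another at (390,260) behind the arm; the dock is at (305,240). Top: carriers at (208,241) and (373,274), dock plate at (310,228), tail pointing right to (405,218). Next I'll look at a closer crop.

Run:
```python
from h import *
snap('top','c.png',(170,190,430,310),3);snap('scene','d.png',(165,175,425,325),3)
```

```text
(no output)
```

View pics/c.png

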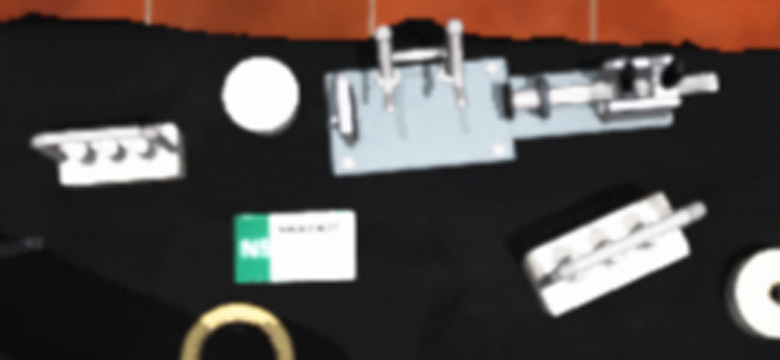

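View pics/d.png

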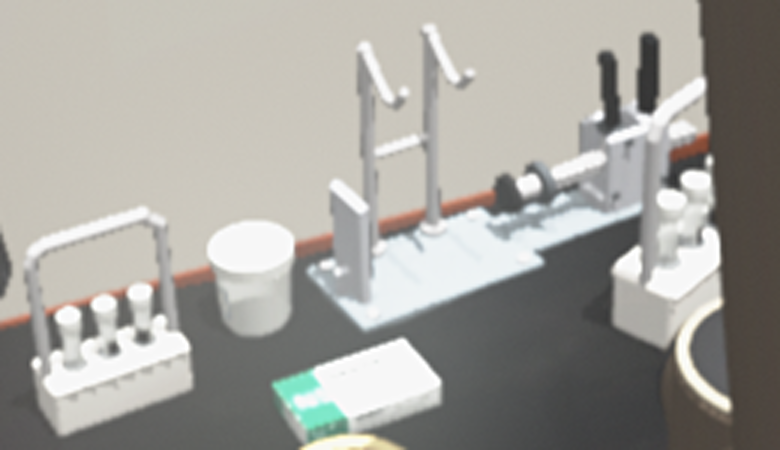

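```bash
cat > fit.py <<'E'
from h import *
from scipy.optimize import least_squares
def T(c,L):
    L=np.array(L,float);cs,sn=np.cos(c[2]),np.sin(c[2])
    return np.c_[c[0]+cs*L[:,0]-sn*L[:,1],c[1]+sn*L[:,0]+cs*L[:,1],L[:,2]]
def fit(obs,x0):  # obs: (cam, local, (u,v))
    f=lambda c:np.concatenate([(proj(n,T(c,[l]))-p).ravel() for n,l,p in obs])
    return least_squares(f,x0,loss='soft_l1'),f
ct=lambda u,v:np.array([170+(u+.5)/3-.5,190+(v+.5)/3-.5])
cs=lambda u,v:np.array([165+(u+.5)/3-.5,175+(v+.5)/3-.5])
E
python3 - <<'E'
from fit import *
dock=[('top',(.05,.09,.016),ct(325,73)),('top',(.05,-.085,.016),ct(505,60)),('top',(-.05,-.085,.016),ct(515,157)),('top',(-.05,.09,.016),ct(333,175)),
('scene',(-.05,.09,.016),cs(365,322)),('scene',(-.05,-.085,.016),cs(543,261)),
('scene',(-.022,.03,.199),cs(400,97)),('scene',(-.022,-.03,.199),cs(467,75)),
('scene',(.04,.03,.211),cs(364,45)),('scene',(.04,-.03,.211),cs(430,27)),
('top',(.04,.03,.211),ct(384,32)),('top',(.04,-.03,.211),ct(454,25)),]
s,f=fit(dock,[.5,.1,0]);print('dock',s.x);print(f(s.x).reshape(-1,2).round(1).tolist())
for nm,pts in (('L',[(62,185),(184,176)]),('R',[(557,316),(690,252)])):
    P=[ray('top',*ct(*p),0.0) for p in pts];Q=[ray('top',*ct(*p),0.05) for p in pts]
    print(nm,'len if base/top',np.linalg.norm(P[0]-P[1]),np.linalg.norm(Q[0]-Q[1]))
car=[('top',(0,.05,.16),ct(42,141)),('top',(0,-.05,.16),ct(170,130)),
('scene',(0,.05,.16),cs(38,250)),('scene',(0,-.05,.16),cs(155,217)),
('top',(-.024,.055,.05),ct(62,185)),('top',(-.024,-.055,.05),ct(184,176)),
('scene',(-.024,.055,0),cs(65,434)),('scene',(-.024,-.055,0),cs(191,387)),('scene',(-.024,-.055,.05),cs(190,350)),('scene',(-.024,.055,.05),cs(57,395))]
s,f=fit(car,[.5,.3,0]);print('car',s.x);print(f(s.x).reshape(-1,2).round(1).tolist())
print(ray('top',*ct(35,140),.16),ray('top',*ct(165,128),.16),r.get_state()['clock'])
E
```

```text
dock [0.45706597 0.03035597 0.10214564]
[[0.1, -0.2], [0.1, -0.8], [-0.1, 0.7], [0.1, -0.2], [-1.3, 1.4], [0.2, -0.3], [0.8, -1.9], [0.5, -1.2], [-0.4, 0.4], [-0.7, 0.2], [-0.2, 0.2], [0.3, 0.6]]
L len if base/top 0.11759379277523233 0.11339922989558895
R len if base/top 0.14357481908162273 0.13845351469676975
car [0.40984241 0.31089135 0.11159564]
[[-1.5, 0.2], [-5.3, 0.2], [-2.3, -0.2], [1.9, -3.0], [0.7, -0.1], [-0.5, -0.7], [-0.1, 3.7], [2.8, 2.7], [1.3, -2.4], [-0.2, -1.0]]
[0.40551521 0.3627568  0.16      ] [0.41792625 0.25194325 0.16      ] 0.2
```

The left carrier is the smaller one (about 113 mm against 138 mm). I'll turn the tool first.

Call:
play_rows:
  steps: "0 0 -0.01 0.15 0;0 0 -0.01 0.15 0;0 0 0 0.15 0;0 0 0 0.15 0;0 0 0 0.15 0"
  force: 50

```text
clock: 0.7
ee_pos: [0.2025, 0.4834, 0.2502]
tool_rot: [[-0.406, 0.914, -0.002], [0.914, 0.406, -0.004], [-0.003, -0.003, -1.0]]
ft_force: [-0.2, -0.1, 1.0]
grip_width: 0.999
```

Call:
play_rows:
  steps: "0 0 0 0.15 0;0 0 0 0.15 0;0 0 0 0 0"

```text
clock: 1.0
ee_pos: [0.2024, 0.4831, 0.2497]
tool_rot: [[-0.117, 0.993, -0.002], [0.993, 0.117, -0.005], [-0.004, -0.002, -1.0]]
ft_force: [-0.1, -0.4, 0.3]
grip_width: 1.005
```

```bash
cat > st.py <<'E'
from h import *
import sys
s=r.get_state();p=s['ee_pos'];R=s['tool_rot'];print('t',s['clock'],'p',np.round(p,4),'yaw_y',np.arctan2(R[1,1],R[0,1]).round(4),'F',np.round(s['ft_force'],1),'w',round(s['grip_width'],3),'q',np.round(s['q'],2))
if len(sys.argv)>3: print('tool shift to target',(R.T@(np.array(sys.argv[1:4],float)-p)).round(4))
E
python3 st.py 0.411 0.309 0.241
```

```text
t 1.0 p [0.2024 0.4831 0.2497] yaw_y 0.1171 F [-0.1 -0.4  0.3] w 1.005 q [1.17 0.13 0.   1.45 0.   2.63]
tool shift to target [-0.1973  0.1868  0.0091]
```

Call:
play_rows:
  steps: "-0.03 0.028 0 0 0;-0.03 0.028 0 0 0;-0.03 0.028 0 0 0;-0.03 0.028 0 0 0;-0.03 0.028 0 0 0"

```text
clock: 1.5
ee_pos: [0.3616, 0.3512, 0.2486]
tool_rot: [[-0.147, 0.989, -0.003], [0.989, 0.147, -0.005], [-0.004, -0.004, -1.0]]
ft_force: [0.3, 0.6, -0.6]
grip_width: 1.004
```

Call:
play_rows:
  steps: "-0.03 0.028 0 0 0;-0.02 0.02 0 0 0;0 0 0 0 0"

```text
clock: 1.8
ee_pos: [0.4213, 0.3039, 0.2481]
tool_rot: [[-0.154, 0.988, -0.003], [0.988, 0.154, -0.006], [-0.005, -0.004, -1.0]]
ft_force: [0.6, 0.2, 0.4]
grip_width: 1.001
```

```bash
python3 st.py 0.411 0.309 0.241
python3 - <<'E'
from h import *
a=r.camera('top')[190:280,165:265];b=r.camera('scene')[200:330,155:255]
a=cv2.resize(a,(400,360),interpolation=2);b=cv2.resize(b,(400,520),interpolation=2)
c=np.zeros((520,800,3),np.uint8);c[:360,:400]=a;c[:,400:]=b;cv2.imwrite('pics/e.png',c[...,::-1])
E
```

```text
t 1.8 p [0.4213 0.3039 0.2481] yaw_y 0.1542 F [0.6 0.2 0.4] w 1.001 q [ 0.63  0.12 -0.01  1.45 -0.    2.04]
tool shift to target [ 0.0067 -0.0094  0.0071]
```

View pics/e.png

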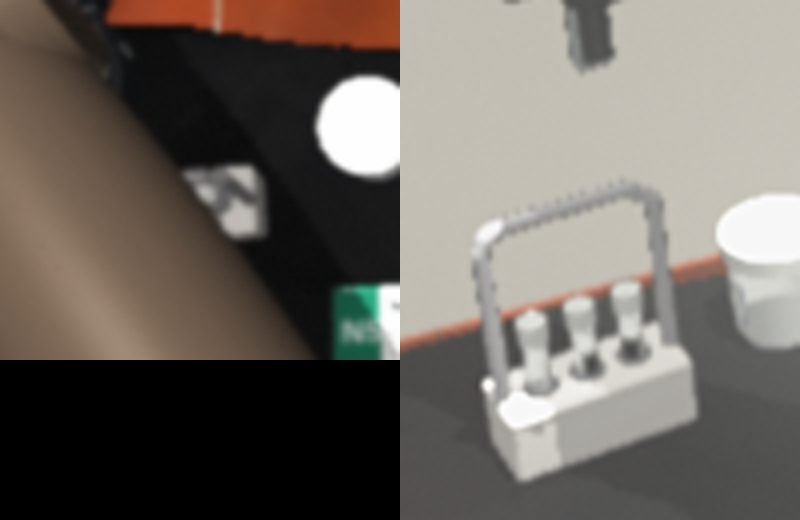

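Scene crop: handle corners at about (487,238) and (652,194), front block bottom corners at (525,478) and (695,418), and a finger hanging above at (590,50). Refit the carrier.

```bash
python3 - <<'E'
from fit import *
g=lambda u,v:np.array([155+(u-400+.5)/4-.5,200+(v+.5)/4-.5])
car=[('scene',(0,.05,.15),g(484,246)),('scene',(0,-.05,.15),g(655,204)),
('scene',(0,.038,.16),g(505,226)),('scene',(0,-.038,.16),g(632,188)),
('scene',(-.024,.055,0),g(525,478)),('scene',(-.024,-.055,0),g(696,418)),('scene',(-.024,-.055,.05),g(693,365)),
('scene',(0,.05,.05),g(503,400)),('scene',(0,-.05,.05),g(669,345)),
('top',(-.024,.055,.0),ct(62,185)),('top',(-.024,-.055,.0),ct(184,176)),('top',(.024,-.055,.05),ct(177,124)),('top',(0,.05,.16),ct(42,141)),]
s,f=fit(car,[.41,.3,.1]);print('car',s.x);print((4*f(s.x)).reshape(-1,2).round(1).tolist())
E
python3 st.py 0.41 0.309 0.241
```

```text
car [0.41027862 0.31279367 0.08342674]
[[-4.5, 1.5], [-1.2, -9.6], [-6.3, -0.6], [-0.4, -2.7], [-4.1, 15.2], [6.7, 11.1], [2.2, -5.5], [0.4, -3.6], [1.4, -4.3], [15.9, 5.3], [5.5, 7.3], [0.6, 0.4], [-9.1, -2.2]]
t 1.9 p [0.4194 0.3054 0.2483] yaw_y 0.1553 F [0.2 0.4 0.5] w 0.998 q [ 0.63  0.12 -0.01  1.45 -0.    2.05]
tool shift to target [ 0.0051 -0.0087  0.0073]
```

Call:
play_rows:
  steps: "0.006 -0.01 0.01 0.06 0;0 0 0.03 0 0;0 0 0.03 0 0;0 0 0.03 0 0;0 0 0 0 0"

```text
clock: 2.4
ee_pos: [0.4037, 0.3139, 0.1468]
tool_rot: [[-0.109, 0.994, -0.002], [0.994, 0.109, -0.002], [-0.002, -0.003, -1.0]]
ft_force: [-1.0, -0.1, 0.3]
grip_width: 0.998
```

```bash
python3 st.py 0.41 0.311 0.141
python3 - <<'E'
from h import *
snap('scene','f.png',(155,170,305,330),3.7)
E
```

```text
t 2.4 p [0.4037 0.3139 0.1468] yaw_y 0.1088 F [-1.  -0.1  0.3] w 0.998 q [ 0.66  0.12 -0.24  1.22  0.    2.12]
tool shift to target [-0.0036  0.006   0.0057]
```

View pics/f.png

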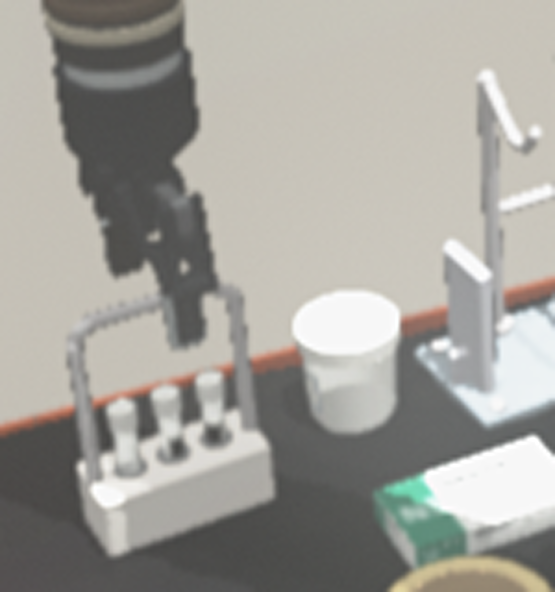

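Image: near fingertip at (185,340) in front of the bar, far tip at (125,268) behind it. The bar's centre (157,303) lies between them, so the fingers straddle it. Close.

Call:
play_rows:
  steps: "-0.003 0.005 0.006 0 0;0 0 0 0 150;0 0 0 0 230;0 0 0 0 255;0 0 0 0 255"

```text
clock: 2.95
ee_pos: [0.4119, 0.3149, 0.1489]
tool_rot: [[-0.112, 0.994, 0.006], [0.994, 0.112, 0.005], [0.005, 0.007, -1.0]]
ft_force: [0.6, -0.7, 0.7]
grip_width: 0.33
```

Call:
play_rows:
  steps: "0 0 0 0 255;0 0 0 0 255;0 0 0 0 255;0 0 0 0 255"

```text
clock: 3.35
ee_pos: [0.4122, 0.315, 0.1496]
tool_rot: [[-0.112, 0.994, 0.007], [0.994, 0.112, 0.006], [0.005, 0.008, -1.0]]
ft_force: [0.0, 0.8, 0.3]
grip_width: 0.091
```

```bash
python3 st.py 0.41 0.311 0.141
```

```text
t 3.35 p [0.4122 0.315  0.1496] yaw_y 0.1119 F [0.  0.8 0.3] w 0.091 q [ 0.65  0.12 -0.23  1.22  0.    2.11]
tool shift to target [-0.0038 -0.0027  0.0085]
```

Call:
play_rows:
  steps: "0 0 0 0 255;0 0 -0.015 0 255;0 0 -0.02 0 255;0 0 -0.01 0 255;0 0 0 0 255"

```text
clock: 3.85
ee_pos: [0.4107, 0.3137, 0.1934]
tool_rot: [[-0.112, 0.994, 0.003], [0.994, 0.112, 0.003], [0.002, 0.003, -1.0]]
ft_force: [0.1, 0.4, -1.9]
grip_width: 0.092
```

```bash
python3 st.py
python3 - <<'E'
from h import *
snap('scene','g.png',(155,140,305,310),3.5)
E
```

```text
t 3.85 p [0.4107 0.3137 0.1934] yaw_y 0.1119 F [ 0.1  0.4 -1.9] w 0.092 q [ 0.65  0.11 -0.14  1.32  0.    2.11]
```

View pics/g.png

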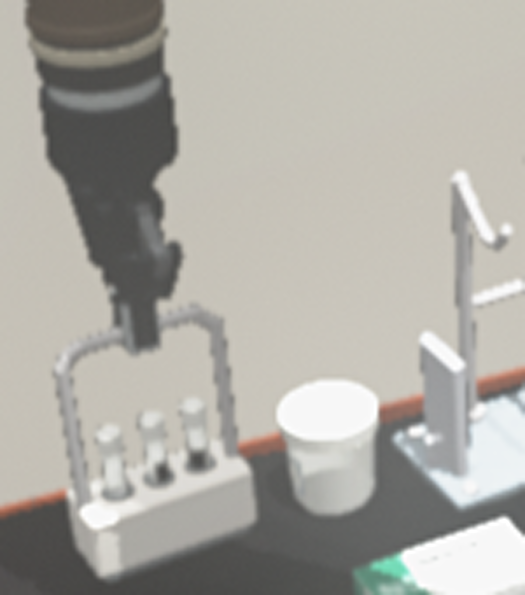

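Carrier lifted and centred: fingers at (140,335), bar spanning x 57 to 225. Next, raise and back it out, then carry it across in front of the dock.

Call:
play_rows:
  steps: "0 -0.01 -0.01 0 255;0 -0.02 -0.01 0 255;0 -0.02 -0.003 0 255;-0.01 -0.015 0 0.01 255;-0.02 0 0 0 255"

```text
clock: 4.4
ee_pos: [0.3433, 0.2755, 0.2138]
tool_rot: [[-0.103, 0.995, -0.004], [0.995, 0.103, -0.001], [-0.0, -0.004, -1.0]]
ft_force: [-0.2, -1.4, -2.0]
grip_width: 0.096
```

Call:
play_rows:
  steps: "-0.03 0 0 0 255;-0.03 0 0 0 255;-0.03 0 0 0 255;-0.03 0 0 0 255;-0.03 0 0 0 255"

```text
clock: 4.9
ee_pos: [0.3537, 0.1222, 0.2132]
tool_rot: [[-0.111, 0.994, -0.007], [0.994, 0.11, -0.001], [-0.001, -0.007, -1.0]]
ft_force: [-0.0, 0.1, -2.4]
grip_width: 0.092
```

```bash
python3 st.py 0.3525 0.02 0.2146
```

```text
t 4.9 p [0.3537 0.1222 0.2132] yaw_y 0.1107 F [-0.   0.1 -2.4] w 0.092 q [ 0.33 -0.15 -0.35  1.38  0.    1.79]
tool shift to target [-0.1014 -0.0125 -0.0013]
```

Call:
play_rows:
  steps: "-0.03 -0.004 -0.001 0 255;-0.03 -0.004 0 0 255;-0.02 -0.002 0 0 255;-0.015 0 0 0 255;0 0 0 0 255"

```text
clock: 5.4
ee_pos: [0.3492, 0.0207, 0.2137]
tool_rot: [[-0.107, 0.994, -0.009], [0.994, 0.107, -0.002], [-0.001, -0.009, -1.0]]
ft_force: [-1.3, -0.2, -2.2]
grip_width: 0.093
```

```bash
python3 st.py 0.3525 0.02 0.2146
python3 - <<'E'
from h import *
p=r.get_state()['ee_pos']
a=r.camera('top')[190:320,260:420];b=r.camera('scene')[130:300,240:400]
c=np.zeros((510,800,3),np.uint8);c[:325,:400]=cv2.resize(a,(400,325),interpolation=2);c[:425,400:]=cv2.resize(b,(400,425),interpolation=2);cv2.imwrite('pics/i.png',c[...,::-1])
E
```

```text
t 5.4 p [0.3492 0.0207 0.2137] yaw_y 0.1068 F [-1.3 -0.2 -2.2] w 0.093 q [ 0.06 -0.2  -0.39  1.39 -0.    1.52]
tool shift to target [-0.0011  0.0032 -0.0009]
```

View pics/i.png

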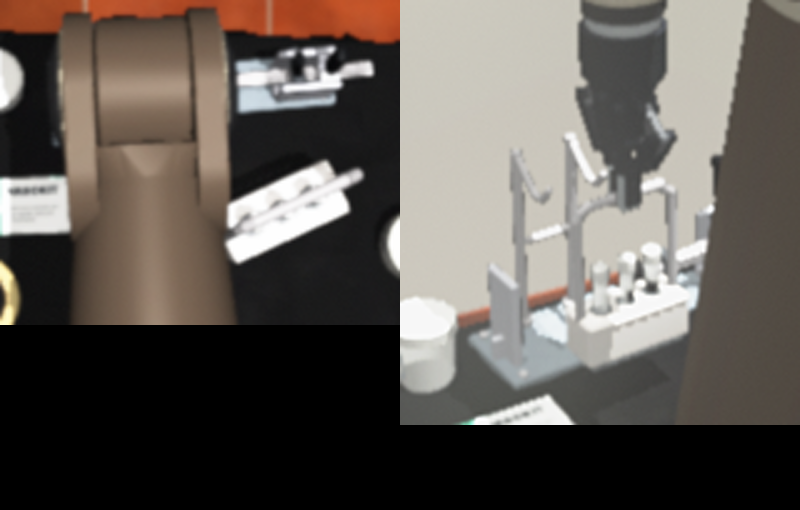

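Scene crop: the carrier hangs in front of the dock, with bar corners at (575,205) and (675,185); the prongs are behind it at left. I'll check its pose relative to the dock numerically.

Run:
```python
from fit import *
g=lambda u,v:np.array([240+(u-400+.5)/2.5-.5,130+(v+.5)/2.5-.5])
obs=[((0,.05,.15),g(574,215)),((0,-.05,.15),g(674,193)),((-.024,.055,0),g(583,367)),((-.024,-.055,0),g(688,331)),((-.024,-.055,.05),g(688,290)),((0,.05,.05),g(577,310)),((0,-.05,.05),g(672,290))]
f=lambda c:np.concatenate([(proj('scene',T(c,[l])+[0,0,c[3]])-p).ravel() for l,p in obs])
s=least_squares(f,[.35,.02,.1,.065]);print(s.x,f(s.x).reshape(-1,2).round(1).tolist())
print('fixed z', least_squares(lambda c:f([c[0],c[1],.105,.065]),[.35,.02]).x)
d=np.array([.457,.0304]);th=.102;Rm=np.array([[np.cos(th),-np.sin(th)],[np.sin(th),np.cos(th)]])
for p in (s.x[:2],r.get_state()['ee_pos'][:2]): print('dock frame',Rm.T@(p-d))
```

```text
[ 0.38400213  0.00231068 -0.00073179  0.0427981 ] [[0.6, 0.4], [-0.4, -0.5], [0.5, -0.2], [-0.5, 2.4], [-0.1, 1.4], [0.1, -0.7], [-0.3, -2.9]]
fixed z [0.35226985 0.0190337 ]
dock frame [-0.07547861 -0.02051045]
dock frame [-0.10795865  0.00264223]
```

Call:
play_rows:
  steps: "-0.002 0.015 -0.001 0.005 255;0 0.02 -0.001 0 255;0 0.02 0 0 255;0 0.02 0 0 255;0 0.01 0 0 255"

```text
clock: 6.0
ee_pos: [0.4389, 0.0338, 0.2151]
tool_rot: [[-0.109, 0.994, -0.007], [0.994, 0.109, 0.0], [0.001, -0.007, -1.0]]
ft_force: [0.8, -0.7, -1.8]
grip_width: 0.094
```

```bash
python3 st.py 0.457 0.0304 0.2146
```

```text
t 6.0 p [0.4389 0.0338 0.2151] yaw_y 0.109 F [ 0.8 -0.7 -1.8] w 0.094 q [ 0.08 -0.03 -0.24  1.37  0.    1.54]
tool shift to target [-0.0053  0.0176  0.0003]
```

Call:
play_rows:
  steps: "-0.005 0.01 0 0.005 255;-0.001 0.006 0 0 255;0 0 0 0 255"

```text
clock: 6.3
ee_pos: [0.4578, 0.0308, 0.2139]
tool_rot: [[-0.106, 0.994, -0.009], [0.994, 0.106, 0.0], [0.001, -0.009, -1.0]]
ft_force: [0.4, -0.4, -2.8]
grip_width: 0.091
```

```bash
python3 st.py 0.457 0.0304 0.2146;python3 - <<'E'
from h import *
snap('scene','j.png',(245,130,395,280),4)
E
```

```text
t 6.3 p [0.4578 0.0308 0.2139] yaw_y 0.1061 F [ 0.4 -0.4 -2.8] w 0.091 q [ 0.07  0.01 -0.2   1.37  0.    1.53]
tool shift to target [-0.0003 -0.0009 -0.0007]
```

View pics/j.png

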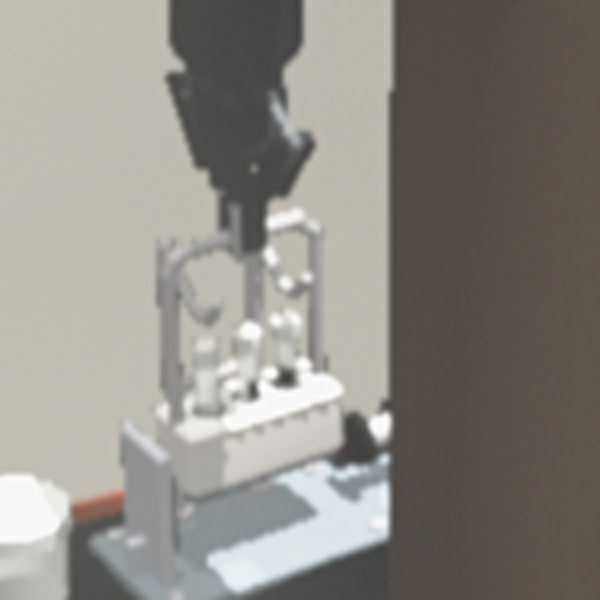

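The bar is over the prongs, with the prong tips at (207,312) and (297,285) inside the handle. Lower 35 mm.

Call:
play_rows:
  steps: "0 -0.001 0.012 0 255;0 0 0.012 0 255;0 0 0.008 0 255;0 0 0.003 0 255;0 0 0 0 255"

```text
clock: 6.85
ee_pos: [0.4549, 0.0304, 0.179]
tool_rot: [[-0.105, 0.994, -0.004], [0.994, 0.105, 0.001], [0.001, -0.004, -1.0]]
ft_force: [0.4, 0.6, 0.7]
grip_width: 0.087
```

```bash
python3 st.py 0.457 0.0304 0.179
```

```text
t 6.85 p [0.4549 0.0304 0.179 ] yaw_y 0.1054 F [0.4 0.6 0.7] w 0.087 q [ 0.07  0.   -0.28  1.29  0.    1.53]
tool shift to target [-0.0002  0.0021 -0.    ]
```

Contact: the weight has transferred to the hook. Open.

Call:
play_rows:
  steps: "0 0.001 0 0 180;0 0 0 0 150;0 0 0 0 120;0 0 0 0 100;0 0 0 0 100"

```text
clock: 7.35
ee_pos: [0.4555, 0.0304, 0.1788]
tool_rot: [[-0.105, 0.994, -0.003], [0.994, 0.105, 0.001], [0.001, -0.003, -1.0]]
ft_force: [-0.7, -0.4, 0.0]
grip_width: 0.606
```

```bash
python3 st.py;python3 - <<'E'
from h import *
snap('scene','k.png',(245,130,395,280),4)
E
```

```text
t 7.35 p [0.4555 0.0304 0.1788] yaw_y 0.1052 F [-0.7 -0.4  0. ] w 0.606 q [ 0.07  0.   -0.28  1.28  0.    1.53]
```

View pics/k.png

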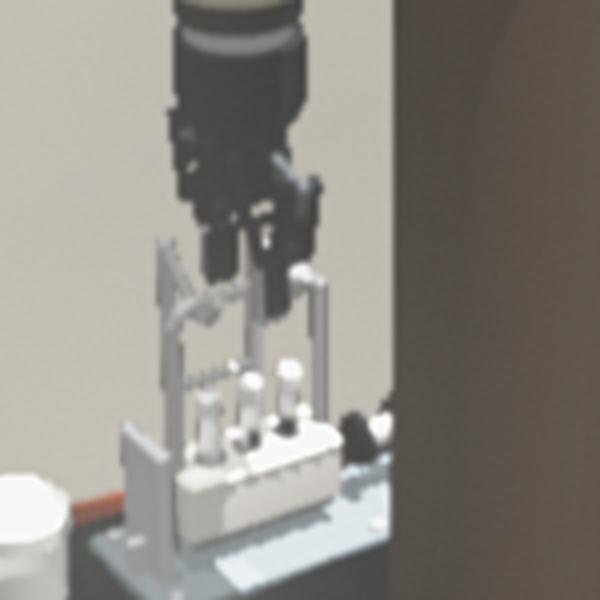

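The carrier hangs on the hook, with the bar in the saddles at (205,310). The fingers are open and clear. Rise straight up, then turn and go to the trigger.

Call:
play_rows:
  steps: "0 0 -0.01 0 90;0 0 -0.02 0 60;0 0 -0.03 0 0;0 0 -0.03 -0.1 0;-0.02 0 -0.01 -0.15 0"

```text
clock: 7.9
ee_pos: [0.4585, 0.0115, 0.2827]
tool_rot: [[-0.355, 0.935, -0.007], [0.935, 0.355, 0.001], [0.003, -0.007, -1.0]]
ft_force: [0.9, -0.8, -0.7]
grip_width: 0.998
```

Call:
play_rows:
  steps: "0 0 0 -0.15 0;0 0 0 -0.15 0;0 0 0 -0.15 0;0 0 0 -0.15 0;0 0 0 -0.15 0"

```text
clock: 8.4
ee_pos: [0.4605, 0.0099, 0.2896]
tool_rot: [[-0.896, 0.444, 0.001], [0.444, 0.896, 0.0], [-0.0, 0.001, -1.0]]
ft_force: [0.6, -0.1, 0.6]
grip_width: 1.002
```

Call:
play_rows:
  steps: "0 0 0 -0.15 0;0 0 0 -0.15 0;0 0 0 -0.15 0;0 0 0 -0.12 0;0 0 0 0 0"

```text
clock: 8.9
ee_pos: [0.4609, 0.0099, 0.2936]
tool_rot: [[-0.993, -0.117, 0.004], [-0.117, 0.993, 0.0], [-0.004, -0.0, -1.0]]
ft_force: [-0.6, -0.1, 0.4]
grip_width: 1.003
```

```bash
python3 st.py 0.4785 -0.1795 0.25;python3 - <<'E'
from fit import *
snap('scene','l.png',(265,110,425,310),3)
for z in (.15,.2): print(ray('top',*ct(700,210),z).round(3))
dock=np.array([.457,.0304,.102])
# trigger/grip tops check from first pictures
for l in ((0,-.222,.165),(0,-.185,.165)): print((proj('scene',T(dock,[l]))-[165,175])*3,(proj('top',T(dock,[l]))-[170,190])*3)
E
```

```text
t 8.9 p [0.4609 0.0099 0.2936] yaw_y 1.6876 F [-0.6 -0.1  0.4] w 1.003 q [ 0.02  0.01 -0.03  1.53  0.   -0.1 ]
tool shift to target [ 0.0048 -0.1901  0.0436]
[ 0.356 -0.212  0.15 ]
[ 0.35  -0.202  0.2  ]
[[645.97862421  37.45711418]] [[676.63480754  64.94213003]]
[[610.52981189  48.37242442]] [[634.38622574  68.42627529]]
```

View pics/l.png

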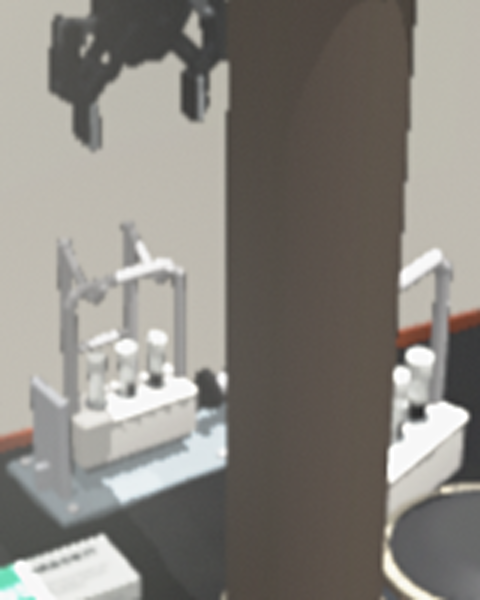

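The carrier hangs well in the picture: bar in both hooks, from (70,295) to (185,270), and clear of the pad at about (205,385). The arm column hides the trigger, but its predicted position matches the first pictures. Go there.

Call:
play_rows:
  steps: "0 -0.03 0.005 0.015 0;0.001 -0.04 0.01 0 0;0.002 -0.04 0.01 0 0;0.002 -0.03 0.01 0 0;0 -0.025 0.005 0 0"

```text
clock: 9.45
ee_pos: [0.4738, -0.1573, 0.2553]
tool_rot: [[-0.996, -0.09, 0.009], [-0.09, 0.996, 0.001], [-0.009, -0.0, -1.0]]
ft_force: [1.3, 0.4, 0.8]
grip_width: 1.001
```

```bash
python3 st.py 0.4785 -0.1795 0.124;python3 - <<'E'
from h import *
snap('top','m.png',(280,180,440,300),4)
E
```

```text
t 9.45 p [ 0.4738 -0.1573  0.2553] yaw_y 1.6609 F [1.3 0.4 0.8] w 1.001 q [-0.32  0.07 -0.05  1.44  0.   -0.41]
tool shift to target [-0.0015 -0.0225  0.1313]
```

View pics/m.png

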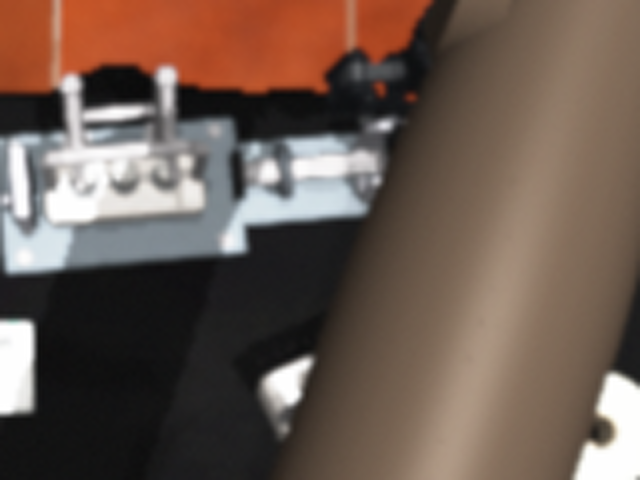

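The carrier hangs centred between the stop (left, x≈20) and the pad (x≈240). The arm hides the trigger. Align and descend, watching the force.

Call:
play_rows:
  steps: "-0.001 -0.02 0.02 -0.012 0;0 -0.003 0.02 0 0;0 0 0 0 0"

```text
clock: 9.8
ee_pos: [0.4777, -0.1857, 0.2141]
tool_rot: [[-0.996, -0.088, 0.009], [-0.088, 0.996, -0.001], [-0.009, -0.002, -1.0]]
ft_force: [-1.1, -0.7, 0.0]
grip_width: 1.003
```

```bash
python3 st.py 0.4785 -0.1795 0.124
```

```text
t 9.8 p [ 0.4777 -0.1857  0.2141] yaw_y 1.659 F [-1.1 -0.7  0. ] w 1.003 q [-0.37  0.1  -0.11  1.36  0.   -0.46]
tool shift to target [-0.0006  0.0063  0.0901]
```

Call:
play_rows:
  steps: "0 0.006 0 -0.014 0;0 0 0.01 0 0;0 0 0 0 0"

```text
clock: 10.1
ee_pos: [0.4778, -0.1785, 0.2058]
tool_rot: [[-0.995, -0.101, 0.011], [-0.101, 0.995, -0.002], [-0.01, -0.003, -1.0]]
ft_force: [0.1, 0.0, -0.3]
grip_width: 0.999
```

```bash
python3 st.py 0.4785 -0.1795 0.124
```

```text
t 10.1 p [ 0.4778 -0.1785  0.2058] yaw_y 1.6721 F [ 0.1  0.  -0.3] w 0.999 q [-0.36  0.09 -0.14  1.33  0.   -0.46]
tool shift to target [ 0.0003 -0.0009  0.0818]
```

Call:
play_rows:
  steps: "0 -0.001 0.015 0 0;0 0 0.015 0 0;0 0 0.015 0 0;0 0 0 0 0"

```text
clock: 10.5
ee_pos: [0.4802, -0.1779, 0.1628]
tool_rot: [[-0.995, -0.103, 0.016], [-0.103, 0.995, -0.004], [-0.016, -0.005, -1.0]]
ft_force: [0.1, 0.5, 0.7]
grip_width: 0.997
```

```bash
python3 st.py 0.4785 -0.1795 0.124
```

```text
t 10.5 p [ 0.4802 -0.1779  0.1628] yaw_y 1.6741 F [0.1 0.5 0.7] w 0.997 q [-0.36  0.1  -0.22  1.24  0.   -0.46]
tool shift to target [ 0.0025 -0.0012  0.0388]
```

Call:
play_rows:
  steps: "0.002 -0.001 0.015 0 0;0 0 0.015 0 0;0 0 0.008 0 0;0 0 0 0 0"

```text
clock: 10.9
ee_pos: [0.481, -0.1787, 0.1283]
tool_rot: [[-0.994, -0.104, 0.022], [-0.105, 0.995, -0.006], [-0.021, -0.008, -1.0]]
ft_force: [-0.3, 0.1, 0.4]
grip_width: 1.002
```

```bash
python3 st.py 0.4785 -0.1795 0.124
```

```text
t 10.9 p [ 0.481  -0.1787  0.1283] yaw_y 1.6754 F [-0.3  0.1  0.4] w 1.002 q [-0.36  0.11 -0.29  1.15  0.   -0.46]
tool shift to target [ 0.0027 -0.0005  0.0042]
```

```bash
cat > prof.py <<'E'
from fit import *
im=cv2.cvtColor(r.camera('top'),cv2.COLOR_RGB2GRAY).astype(np.float32)
ys=np.arange(-150,72,2.)
acc=0
for x in (-.01,-.006,-.002):
    uv=proj('top',T([.457,.0304,.102],np.c_[np.full(len(ys),x),ys/1000,np.full(len(ys),.065)])).astype(np.float32)
    acc=acc+cv2.remap(im,uv[:,:1],uv[:,1:],1).ravel()/3
print('y from -150 step 2:',' '.join(f'{int(v)}' for v in acc))
d=[y for y,v in zip(ys,acc) if v<70];print('dark at',d)
E
python3 prof.py
```

```text
y from -150 step 2: 216 221 223 224 225 224 223 221 218 213 203 187 176 167 158 133 104 76 62 60 69 91 109 122 127 127 128 128 129 128 126 118 96 68 42 29 38 62 98 117 127 131 131 130 126 121 122 134 160 180 198 212 222 225 221 210 200 185 169 154 152 152 155 163 182 204 230 243 250 251 246 234 220 206 199 196 198 209 225 240 250 253 253 253 248 236 222 207 206 212 221 227 233 241 249 252 253 252 249 242 236 231 207 176 139 131 113 100 133 196 241
dark at [np.float64(-114.0), np.float64(-112.0), np.float64(-110.0), np.float64(-84.0), np.float64(-82.0), np.float64(-80.0), np.float64(-78.0), np.float64(-76.0)]
```

Call:
play_rows:
  steps: "0.002 -0.001 0.003 0 60;0 0 0 0 120;0 0 0 0 180;0 0 0 0 180;0 0 0 0 180"
  force: 60

```text
clock: 11.45
ee_pos: [0.4808, -0.1793, 0.1301]
tool_rot: [[-0.994, -0.104, 0.029], [-0.105, 0.995, -0.002], [-0.028, -0.005, -1.0]]
ft_force: [2.0, -3.2, -4.1]
grip_width: 0.484
```

```bash
python3 st.py 0.4785 -0.1795 0.124; python3 prof.py
```

```text
t 11.45 p [ 0.4808 -0.1793  0.1301] yaw_y 1.6754 F [ 2.  -3.2 -4.1] w 0.484 q [-0.36  0.1  -0.29  1.15  0.01 -0.47]
tool shift to target [0.0025 0.0001 0.0061]
y from -150 step 2: 189 196 204 213 221 223 223 221 217 206 190 175 169 167 168 167 163 156 154 151 148 140 117 92 69 59 60 70 92 110 122 127 128 129 129 130 130 128 121 100 73 45 31 38 58 88 109 131 161 183 200 213 224 227 221 210 200 186 173 162 160 160 163 172 195 219 241 248 252 252 247 235 221 206 200 196 198 209 225 240 250 253 253 253 248 236 222 207 206 212 221 227 233 241 249 252 253 253 249 242 236 231 207 176 140 131 113 100 133 196 241
dark at [np.float64(-102.0), np.float64(-100.0), np.float64(-98.0), np.float64(-68.0), np.float64(-66.0), np.float64(-64.0), np.float64(-62.0)]
```

The pad moved about 13 mm on the squeeze. Release and measure again.

Call:
play_rows:
  steps: "0 0 0.002 0 120;0 0 0 0 60;0 0 0 0 0;0 0 0 0 0;0 0 0 0 0"

```text
clock: 12.0
ee_pos: [0.4812, -0.1786, 0.1299]
tool_rot: [[-0.994, -0.105, 0.031], [-0.105, 0.994, -0.0], [-0.03, -0.004, -1.0]]
ft_force: [0.1, 0.2, -0.2]
grip_width: 1.001
```

```bash
python3 st.py 0.4785 -0.1795 0.124; python3 prof.py
```

```text
t 12.0 p [ 0.4812 -0.1786  0.1299] yaw_y 1.6757 F [ 0.1  0.2 -0.2] w 1.001 q [-0.36  0.1  -0.29  1.15  0.01 -0.47]
tool shift to target [ 0.003  -0.0006  0.0058]
y from -150 step 2: 192 200 209 219 224 224 223 221 217 206 190 175 170 168 168 167 164 157 154 147 135 109 83 65 58 60 74 94 114 123 127 129 129 129 130 130 126 114 92 63 40 29 42 70 98 111 119 133 158 176 191 204 214 217 214 205 198 185 171 160 158 157 161 170 193 216 239 247 252 251 247 235 220 206 200 196 198 210 225 240 250 253 253 253 248 236 222 208 206 212 221 227 233 241 249 252 253 253 249 242 236 231 207 176 140 131 114 100 134 196 242
dark at [np.float64(-104.0), np.float64(-102.0), np.float64(-100.0), np.float64(-72.0), np.float64(-70.0), np.float64(-68.0), np.float64(-66.0)]
```

```bash
sed -i 's/^print.*//; s/^d=.*//' prof.py
cat >> prof.py <<'E'
from scipy.ndimage import map_coordinates
from scipy.signal import find_peaks
f=np.interp(np.arange(-150,72,.25),ys,acc); y=np.arange(-150,72,.25)
pk,_=find_peaks(-f,prominence=30)
for p in pk:
    lv=f[p]+25;m=np.zeros(len(f),bool);i=p
    while i>0 and f[i]<lv:i-=1
    j=p
    while j<len(f)-1 and f[j]<lv:j+=1
    print('dip',(y[i]+y[j])/2,'w',y[j]-y[i],'val',int(f[p]))
E
python3 prof.py
```

```text
dip -101.5 w 9.0 val 57
dip -68.125 w 6.25 val 29
dip -29.125 w 12.75 val 155
dip -0.375 w 11.75 val 196
dip 27.0 w 13.0 val 206
dip 63.0 w 5.0 val 100
```

Call:
play_rows:
  steps: "0 -0.001 0.004 0 60;0 0 0.002 0 120;0 0 0 0 180;0 0 0 0 180;0 0 0 0 180"

```text
clock: 12.6
ee_pos: [0.4822, -0.1787, 0.1253]
tool_rot: [[-0.994, -0.104, 0.034], [-0.104, 0.995, 0.004], [-0.034, 0.0, -0.999]]
ft_force: [0.4, -1.9, 2.7]
grip_width: 0.48
```

```bash
python3 st.py 0.4785 -0.1795 0.124; python3 prof.py
```

```text
t 12.6 p [ 0.4822 -0.1787  0.1253] yaw_y 1.6753 F [ 0.4 -1.9  2.7] w 0.48 q [-0.36  0.1  -0.3   1.14  0.02 -0.47]
tool shift to target [ 0.0038 -0.0004  0.0011]
dip -89.625 w 9.75 val 60
dip -58.625 w 5.75 val 45
dip -27.875 w 11.75 val 149
dip 1.125 w 13.25 val 194
dip 29.125 w 16.75 val 215
dip 63.125 w 4.25 val 77
```

Call:
play_rows:
  steps: "0 0 0.002 0 120;0 0 0 0 60;0 0 0 0 0;0 0 0 0 0;0 0 0 0 0"

```text
clock: 13.15
ee_pos: [0.4817, -0.1775, 0.1223]
tool_rot: [[-0.994, -0.105, 0.033], [-0.105, 0.994, 0.006], [-0.033, 0.003, -0.999]]
ft_force: [0.6, 0.6, 0.0]
grip_width: 1.002
```

```bash
python3 st.py 0.4785 -0.1795 0.124; python3 prof.py
```

```text
t 13.15 p [ 0.4817 -0.1775  0.1223] yaw_y 1.6763 F [0.6 0.6 0. ] w 1.002 q [-0.36  0.1  -0.31  1.13  0.02 -0.47]
tool shift to target [ 0.0034 -0.0017 -0.0018]
dip -91.625 w 9.25 val 60
dip -59.875 w 4.75 val 41
dip -28.75 w 11.5 val 145
dip 0.0 w 12.5 val 198
dip 27.625 w 13.25 val 204
dip 63.0 w 5.0 val 100
```

Call:
play_rows:
  steps: "0.002 -0.001 -0.001 0 60;0 0 0 0 120;0 0 0 0 180;0 0 0 0 180;0 0 0 0 180"

```text
clock: 13.7
ee_pos: [0.4803, -0.1789, 0.1253]
tool_rot: [[-0.994, -0.104, 0.036], [-0.104, 0.995, 0.008], [-0.037, 0.004, -0.999]]
ft_force: [0.7, -1.3, -1.7]
grip_width: 0.481
```

```bash
python3 st.py 0.4785 -0.1795 0.124; python3 prof.py
```

```text
t 13.7 p [ 0.4803 -0.1789  0.1253] yaw_y 1.6754 F [ 0.7 -1.3 -1.7] w 0.481 q [-0.37  0.1  -0.3   1.14  0.02 -0.47]
tool shift to target [ 0.0019 -0.0004  0.0012]
dip -80.125 w 8.75 val 56
dip -53.625 w 5.25 val 46
dip -24.25 w 10.5 val 148
dip 6.0 w 13.5 val 195
dip 35.25 w 13.0 val 199
dip 64.25 w 3.0 val 103
```

Call:
play_rows:
  steps: "0 0 0.001 0 120;0 0 0 0 60;0 0 0 0 0;0 0 0 0 0;0 0 0 0 0"

```text
clock: 14.25
ee_pos: [0.4799, -0.1778, 0.1243]
tool_rot: [[-0.994, -0.105, 0.036], [-0.105, 0.994, 0.009], [-0.036, 0.006, -0.999]]
ft_force: [-0.5, -0.1, 0.3]
grip_width: 1.002
```

```bash
python3 st.py 0.4785 -0.1795 0.124; python3 prof.py
```

```text
t 14.25 p [ 0.4799 -0.1778  0.1243] yaw_y 1.6762 F [-0.5 -0.1  0.3] w 1.002 q [-0.37  0.1  -0.31  1.14  0.02 -0.47]
tool shift to target [ 0.0016 -0.0015  0.0003]
dip -82.0 w 9.5 val 58
dip -53.625 w 5.25 val 46
dip -24.125 w 10.25 val 148
dip 6.5 w 13.0 val 195
dip 35.125 w 12.75 val 199
dip 64.25 w 3.0 val 104
```

The collar-to-pad distance shows the carrier on the stop with about 5 mm sprung in at release. A full squeeze adds about 12 mm, so I'll do this last one gradually and measure.

Call:
play_rows:
  steps: "0.001 -0.001 0 0 60;0 0 0 0 100;0 0 0 0 116;0 0 0 0 116;0 0 0 0 116"

```text
clock: 14.8
ee_pos: [0.4793, -0.1761, 0.126]
tool_rot: [[-0.994, -0.107, 0.038], [-0.106, 0.994, 0.017], [-0.04, 0.012, -0.999]]
ft_force: [0.1, -1.2, 1.0]
grip_width: 0.55
```

```bash
python3 st.py 0.4785 -0.1795 0.124; python3 prof.py
```

```text
t 14.8 p [ 0.4793 -0.1761  0.126 ] yaw_y 1.678 F [ 0.1 -1.2  1. ] w 0.55 q [-0.37  0.1  -0.31  1.14  0.03 -0.48]
tool shift to target [ 0.0012 -0.0033  0.0019]
dip -76.25 w 9.5 val 59
dip -53.375 w 5.25 val 47
dip -23.75 w 9.5 val 153
dip 6.875 w 12.75 val 195
dip 35.375 w 12.75 val 198
dip 64.375 w 3.25 val 105
```

Call:
play_rows:
  steps: "0 0 0 0 124;0 0 0 0 124;0 0 0 0 124"

```text
clock: 15.15
ee_pos: [0.4795, -0.1774, 0.1263]
tool_rot: [[-0.994, -0.106, 0.039], [-0.105, 0.994, 0.015], [-0.04, 0.011, -0.999]]
ft_force: [0.3, -1.6, 2.0]
grip_width: 0.521
```

```bash
python3 st.py 0.4785 -0.1795 0.124; python3 prof.py
```

```text
t 15.15 p [ 0.4795 -0.1774  0.1263] yaw_y 1.6766 F [ 0.3 -1.6  2. ] w 0.521 q [-0.37  0.1  -0.31  1.14  0.03 -0.48]
tool shift to target [ 0.0013 -0.002   0.0023]
dip -73.625 w 9.25 val 59
dip -53.5 w 5.5 val 48
dip -24.125 w 9.75 val 151
dip 6.875 w 12.75 val 195
dip 35.375 w 12.75 val 198
dip 64.375 w 3.25 val 105
```

Call:
play_rows:
  steps: "0 0 0 0 131;0 0 0 0 131;0 0 0 0 131;0 0 0 0 131"

```text
clock: 15.6
ee_pos: [0.4796, -0.1785, 0.1267]
tool_rot: [[-0.994, -0.105, 0.039], [-0.104, 0.994, 0.014], [-0.041, 0.009, -0.999]]
ft_force: [-0.9, -1.9, 1.5]
grip_width: 0.493
```

```bash
python3 st.py 0.4785 -0.1795 0.124; python3 prof.py
```

```text
t 15.6 p [ 0.4796 -0.1785  0.1267] yaw_y 1.6759 F [-0.9 -1.9  1.5] w 0.493 q [-0.37  0.1  -0.3   1.14  0.03 -0.48]
tool shift to target [ 0.0013 -0.0009  0.0026]
dip -70.875 w 9.25 val 60
dip -53.5 w 5.5 val 48
dip -24.0 w 10.0 val 151
dip 6.875 w 12.75 val 195
dip 35.5 w 13.0 val 198
dip 64.375 w 3.25 val 106
```

Call:
play_rows:
  steps: "0 0 0 0 131;0 0 0 0 131;0 0 0 0 131"

```text
clock: 15.95
ee_pos: [0.4796, -0.1785, 0.1267]
tool_rot: [[-0.994, -0.105, 0.039], [-0.105, 0.994, 0.013], [-0.04, 0.009, -0.999]]
ft_force: [-0.2, -2.7, 1.7]
grip_width: 0.494
```

```bash
python3 st.py; python3 prof.py|head -4; python3 -c "from station import r;print(r.sign_off())"
```

```text
t 15.95 p [ 0.4796 -0.1785  0.1267] yaw_y 1.676 F [-0.2 -2.7  1.7] w 0.494 q [-0.37  0.1  -0.3   1.14  0.03 -0.48]
dip -70.875 w 9.25 val 60
dip -53.5 w 5.5 val 48
dip -24.0 w 10.0 val 151
dip 6.875 w 12.75 val 195
the job is handed in; nothing more can be done
None
```

I hung the smaller carrier on the twin hook and let go of it. Then I worked the trigger: three full squeeze-and-release strokes and a fourth squeeze, which is still held. I handed the job in at about 16 s. The sign-off reports no verdict.

**Last checks:**
- **Carrier:** it rests on the stop and is still. Its position in the top view did not change between the last readings.
- **Pad:** sprung in by about 16 mm, estimated from the distance between the rod collar and the pad in the top image. That could be off by 1–2 mm. It is near the upper end of the 5–18 mm range, but below the 20.5 mm limit.
- **Trigger:** held at about 0.22 rad, worked out from a finger opening of about 42 mm. I left it slightly short of its end stop so as not to spring the pad in further.

**Disagreements and limits:**
- **Jaw start:** it seemed to start about 13 mm out instead of at 0, so the pad met the carrier earlier than I had planned. I set the number of strokes from the images instead.
- **Not measured directly:** the arm hid the trigger from both cameras near the end, so neither its angle nor the finger force on it was seen.

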